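# Put the punch in its tray and put the tray away on the middle rails

## Task

Put the hole punch into the wooden tray, lying flat, then slide the tray, punch and all, back end first onto the middle pair of rails of the drying rack. Hook its rear tongue under the bar at the back and lower the front so that the tray lies flat behind the small stops at the front of the rails, then let go. Do not knock over the thread cone beside the rack.

Things in the scene. Friction and masses are not known exactly. Their poses are not given: they have to be found in the camera images.
- hole_punch: Hole punch pliers, teal handles, grey jaws, lying on their side, 52 x 142 x 16 mm, about 0.09 kg, rigid. Origin: centre of the underside, z up. Long way y: handles from y = +3 to +71 mm (48 mm wide outside at y = +20), jaws to y = -71 mm. Grip from above across both handles (along x) at y = +20 mm, tips close to the table.
- tray: Loose open plywood tray, 0.15 kg. Origin: centre of the underside; x from front (handle) to rear, y left, z up. Box 120 (x) x 180 (y) x 22 mm; floor and walls 4 mm. A flat tongue at the bottom rear, 5 mm thick, 140 mm wide, reaches to x = +72 mm. In the middle of the front an upright handle fin, 12 mm thick (y), from x = -60 to -124 mm, z = 12 to 44 mm.
- tray_handle (a point): Grip point on the tray's handle fin, at x = -98, y = 0, z = +30 mm in the tray's frame (same axes). Pinch the 12 mm thickness here, along y.
- tray_front (a point): Middle of the tray's lower front edge, at x = -60, y = 0, z = 0 mm in the tray's frame (same axes).
- rack: Drying rack fixed to the table: plywood base and roof on four posts, 165 (x) x 224 (y) x 224 mm high. Origin: centre of the underside; x from the open front inward, y left, z up. Inside, three equal aluminium rail pairs 50 mm apart in height. The roof's front edge is at x = -82 mm: a hand holding the seated tray's handle upright would hit it; tilt the tool so the hand leans back out.
- middle_rails (a point): Centre of the middle rail pair, level with the rails' tops, 85 to 115 mm above the table (differs by start, then stays); axes as the rack. The seated tray's origin lies here (play 3 mm along x, 4 mm along y), axes parallel. Rails: ledges x = -75 to +75, |y| = 80 to 94 mm; side walls at |y| = 94 mm, flared in front to x = -89 mm. The next pair's underside is 45 mm above.
- front_stop (a point): Centre between the two front stops of the middle rails, at rail height: x = -66 mm from middle_rails, same axes. On each rail a stop 7 mm high stands from 3 mm in front of to 3 mm behind this point. The tray passes over them with its front raised; then its front wall comes down just behind them.
- rear_bar (a point): Middle of the rear cross bar's underside over the middle rails: x = +69, z = +10 mm from middle_rails, same axes. The bar spans the whole width, x = +63 to +75 mm; the tray's tongue goes under it. An end plate at x = +75 mm stops the tongue.
- thread_cone: Cone of gold thread, 62 mm across, 150 mm high, about 0.11 kg, standing loose at the right of the rack. Origin: centre of the underside, z up.

How it is judged:
By the outcome, as a careful person would: the job done as asked, in the order asked, and still so for the second after the job is handed in, with the robot touching nothing.
It also fails if it takes over 66 s, if anything falls off the work surface, if the arm or the gripper's body presses on something with over 40 N, if the wrist force passes 120 N, or if a joint passes its speed limit or range.

## Robot

A 6-joint arm with a two-finger parallel gripper is mounted at the origin on a cart in front of the work surface, level with it; the furniture and walls round the work are solid. World frame = base frame: x ahead of the robot, y to its left, z up, the work surface at z = 0. Lengths are in mm, angles in rad, forces in N, time in s.
With the tool pointing down it reaches from about 350 to 875 mm from the base axis. Payload 4.2 kg.
Tool frame: the origin (TCP) lies midway between the tips of the shut fingers; the grasp point (between the pads) lies 19 mm behind it; z points along the fingers, y is the line along which they close (so a half turn about z gives the same grasp; the last joint's range is limited). The gripper opens to 87 mm and grips with 3 to 60 N. Pads are 19 mm wide; open, the fingers measure 117 mm over their backs; the gripper's body (75 mm by 190 mm) begins 51 mm behind the grasp point.
Start: joints at [1.553, 0.385, 0.008, 0, -1.194, -0.259], TCP at [170.767, 601.197, 222.55] pointing down, gripper open.
Joint ranges: [-3.14, 3.14], [-1.21, 2.06], [-1.07, 1.41], [-3.16, 2.05], [-2.99, -0.16], [-3.1, 3.1]. Speed limits (rad/s): [2.79, 2.79, 3.14, 3.14, 3.14, 3.14].

## Interface

Orientations are given as a unit quaternion [w, x, y, z].
In Python, from plant import manip, optics gives the robot as it stands. Calls block until the motion is done:
- manip.move_to(position, orientation): joint-space move of the TCP to a pose.
- manip.movel(position, frame=None, v=150, max_force=None): straight line of the TCP; frame=None keeps the orientation; v is the mean speed in mm/s. With max_force (N) it stops when the force on the tool has changed by that much, and returns True; else False.
- manip.move_joints(angles): joint-space move.
- manip.command_gripper(opening, strength=None): opening from 0.0 (shut) to 1.0 (fully open); strength is the grip in N (None keeps the last); returns when the fingers have stopped.
- manip.dwell(seconds).
- manip.solve_ik(position, orientation): joint angles nearest the present ones, or None.
- manip.state(): the state.
- optics.grab_frame(name): name is "side" or "top" or "wrist"; returns a dict with "pixels" (420x560x3 uint8, blue, green, red), "fx", "fy", "cx", "cy" (pixels), "k1" (the pictures are not rectified: a ray, as slopes to the right and down, at radius r is drawn at 1 + k1 r^2 times it, then the intrinsics apply), "world_from_camera" (4x4, takes a point from camera to world coordinates). Camera axes: x right, y up, looking along -z (the intrinsics and any distortion apply to the point x, -y, -z); pixel columns grow to the right and rows downward; lengths in mm; the calibration is good to about 2 mm. A picture is of the moment at which its call begins. There is no depth.
A pose or a line that the arm cannot do raises manip.MotionError and nothing moves.
- manip.job_done(): hands the job in; it is judged then, once.
The state is a dict: "t": time; "q": joint angles; "joint_velocities": joint speeds; "tau": joint torques, N m; "position": TCP position; "orientation": TCP orientation; "force": force on the tool from outside, world axes, zero at the start; "torque": the same for the moment, N m; "width": opening from 0.0 (shut) to 1.0 (fully open); "grasp_force": force on a finger pad.
Only numpy, scipy, OpenCV 4.12 (cv2) and the standard library are available. Lean on these libraries where they do the work, as an engineer would, in place of code of your own. Each camera call takes 0.05 s, during which the arm holds its last target. There are 200 camera calls.

## Working session

There is one attempt and no reset: what is moved stays moved. The work goes in short steps, each a Python script; the robot and the scene stay as the last script left them, time stands still between calls to the robot, and variables do not carry over. Pictures are saved under pics/ and viewed, at most 10 in all, crops included, and the job is handed in when it is done.

```bash
ls; mkdir -p pics; python3 - <<'E'
from plant import manip, optics
import cv2, numpy as np, pickle
d={}
for n in("side","top","wrist"):
    f=optics.grab_frame(n); d[n]=f
    print(n,f["fx"],f["fy"],f["cx"],f["cy"],f["k1"],np.round(f["world_from_camera"],3).tolist())
pickle.dump(d,open("f0.pkl","wb"))
cv2.imwrite("pics/side0.png",cv2.resize(d["side"]["pixels"],(800,600)))
cv2.imwrite("pics/top0.png",cv2.resize(d["top"]["pixels"],(800,600)))
s=manip.state();print(s)
E
```

```text
pics
side 401.2856759763194 401.2856759763194 283.7282433671078 215.8991303255274 0.025091154087094805 [[0.908, 0.142, -0.395, 208.864], [-0.419, 0.347, -0.839, -984.598], [0.018, 0.927, 0.374, 455.915], [0.0, 0.0, 0.0, 1.0]]
top 457.7523431273333 457.7523431273333 272.9983740363558 212.03794524144442 -0.08051393458409883 [[-0.007, 0.771, -0.636, -90.709], [-1.0, 0.004, 0.016, -100.254], [0.015, 0.636, 0.771, 954.541], [0.0, 0.0, 0.0, 1.0]]
wrist 357.6664948919108 357.6664948919108 278.8269157692999 200.62101413164825 -0.06761796089885175 [[-0.274, 0.924, 0.267, 243.713], [-0.962, -0.264, -0.074, 580.614], [0.002, -0.277, 0.961, 383.343], [0.0, 0.0, 0.0, 1.0]]
{'t': 0.15, 'q': array([ 1.55258118e+00,  3.85390495e-01,  6.92212036e-03, -3.28263111e-04,
       -1.19399953e+00, -2.58588798e-01]), 'joint_velocities': array([-0.00066271, -0.00155741,  0.00190919,  0.00364413, -0.0006578 ,
        0.00098055]), 'tau': array([ 1.75332170e-04, -3.91052556e+01,  1.87586975e+01,  4.22241703e+00,
        1.23681652e-02, -1.38064474e-04]), 'position': array([170.6772186 , 600.76696788, 221.70113158]), 'orientation': array([ 8.48050669e-04,  9.90429017e-01, -1.38020437e-01, -5.12573161e-05]), 'force': array([ 0.72154582,  0.43725074, -0.09485574]), 'torque': array([ 0.02715038, -0.01580872, -0.01395   ]), 'grasp_force': 0.0, 'width': 0.997139308756139}
```

View pics/side0.png

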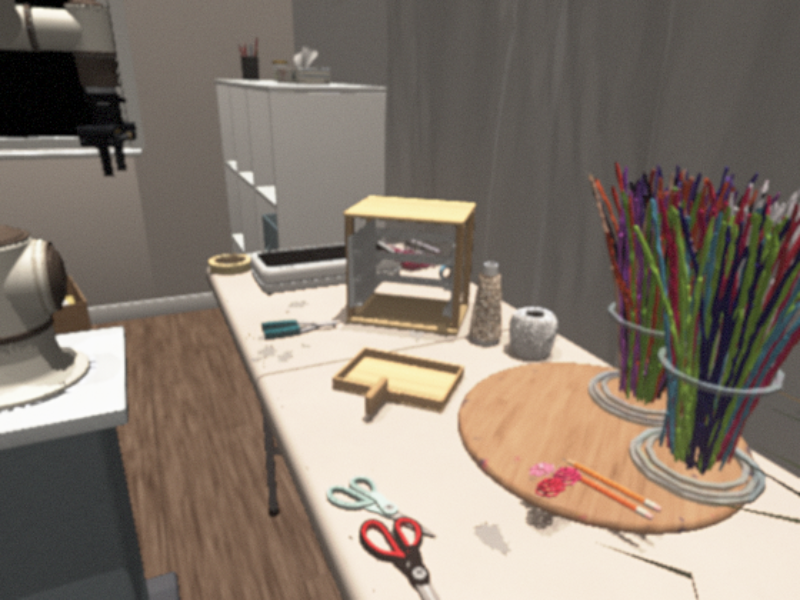

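View pics/top0.png

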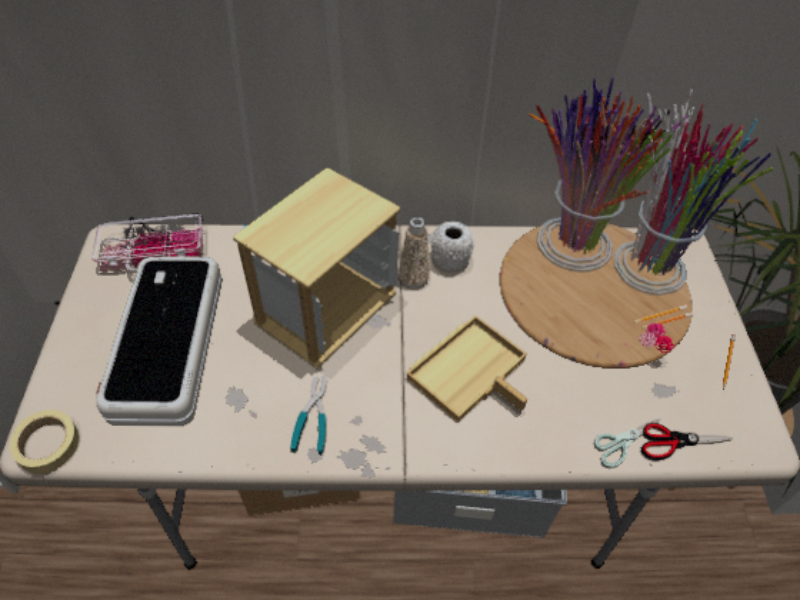

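The side view shows the rack (410,265), the tray (400,380), the punch (295,328) and the cone (488,305). The top view shows the tray (467,370), the punch (312,415), the rack roof (320,225) and the cone (415,255). I'll enlarge crops to pick keypoints.

```bash
python3 - <<'E'
import cv2,pickle
d=pickle.load(open("f0.pkl","rb"))
# top: x150..390(240) y110..330 ; side
a=d["top"]["pixels"][115:325,160:380]; cv2.imwrite("pics/top1.png",cv2.resize(a,None,fx=2.85,fy=2.85,interpolation=cv2.INTER_CUBIC))
b=d["side"]["pixels"][130:300,175:365]; cv2.imwrite("pics/side1.png",cv2.resize(b,None,fx=3.5,fy=3.5,interpolation=cv2.INTER_CUBIC))
E
```

```text
(no output)
```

View pics/top1.png

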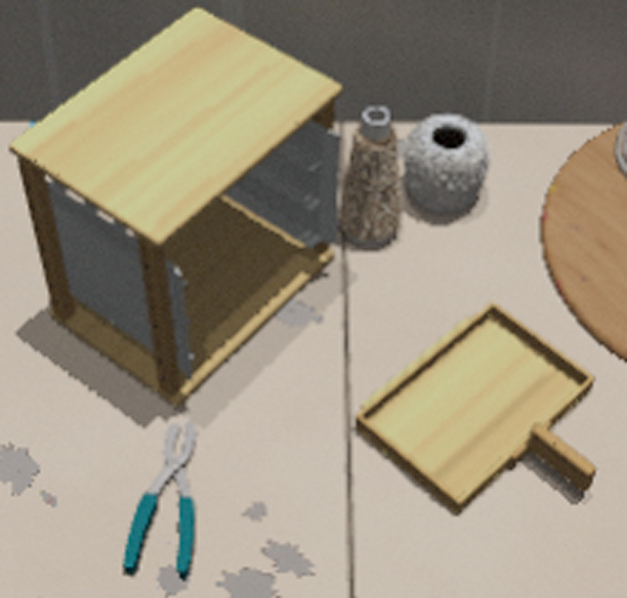

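View pics/side1.png

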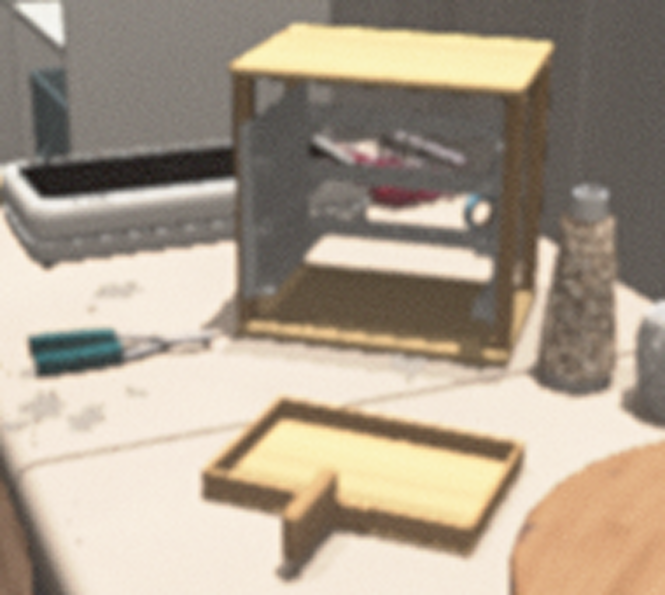

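Top crop: roof corners at (160,240), (340,90), (197,8), (12,148); tray rim at (592,378), (458,502), (358,420), (492,308); punch handle ends at (130,572) and (184,577), jaws at (182,425). The side crop shows the same corners, and the rails inside the rack are faint. Next step is to fit the poses.

```bash
cat > h.py <<'E'
import numpy as np, cv2, pickle
from scipy.optimize import least_squares
def proj(f,P):
    P=np.atleast_2d(P); T=np.linalg.inv(f["world_from_camera"])
    c=P@T[:3,:3].T+T[:3,3]; a=c[:,0]/-c[:,2]; b=-c[:,1]/-c[:,2]
    s=1+f["k1"]*(a*a+b*b); return np.c_[f["fx"]*a*s+f["cx"],f["fy"]*b*s+f["cy"]]
def Rz(a): return np.array([[np.cos(a),-np.sin(a),0],[np.sin(a),np.cos(a),0],[0,0,1]])
def fit(obs,x0,fixz=None):
    "obs: list of (frame, local pts, pixels); returns x,y,z,yaw"
    def r(p):
        z=p[3] if fixz is None else fixz
        return np.concatenate([(proj(f,L@Rz(p[2]).T+[p[0],p[1],z])-u).ravel() for f,L,u in obs])
    s=least_squares(r,x0,loss="soft_l1",x_scale=[10,10,.1,10][:len(x0)]); return s.x,np.round(r(s.x).reshape(-1,2),1)
def uncrop(u,s,o): return (np.array(u,float)+.5)/s-.5+np.array(o)
E
cat > m1.py <<'E'
from h import *
d=pickle.load(open("f0.pkl","rb")); T,S=d["top"],d["side"]
ut=lambda u:uncrop(u,2.85,(160,115)); us=lambda u:uncrop(u,3.5,(175,130))
A=lambda *a:np.array(a,float)
X,Y=82.5,112
roof=A([-X,Y,224],[-X,-Y,224],[X,-Y,224],[X,Y,224])
print(*fit([(T,np.r_[roof,A([-X,Y,0],[-X,-Y,0])],ut([(160,240),(340,90),(197,8),(12,148),(180,407),(333,260)])),
  (S,np.r_[roof,A([-X,Y,0],[-X,-Y,0])],us([(233,65),(522,90),(553,42),(290,24),(238,337),(508,364)]))],[600,50,.8,0]))
rim=A([-60,-90,22],[-60,90,22],[60,90,22],[60,-90,22],[-124,0,44])
print(*fit([(T,rim,ut([(593,378),(458,503),(357,418),(492,306),(592,465)])),
  (S,np.r_[rim,A([-60,90,0],[-60,-90,0],[-124,0,12])],us([(472,535),(205,473),(280,400),(523,446),(286,518),(205,495),(472,553),(286,560)]))],[500,-250,.8,0]))
pt=A([-22,70,8],[22,70,8],[0,-71,8],)
print(*fit([(T,pt,ut([(184,572),(130,568),(180,425)])),(S,A([0,-71,8],[0,20,16]),us([(210,340),(88,345)]))],[450,0,np.pi/2,0]))
c=A([0,0,150],[0,0,0])
print(*fit([(T,c,ut([(377,113),(368,240)])),(S,c,us([(592,193),(578,382)]))],[600,-100,0,0]))
E
python3 m1.py
```

```text
[6.83213621e+02 9.87370676e-01 9.00547913e-01 3.29419161e-01] [[-0.4  1.1]
 [ 0.9 -2. ]
 [-1.1 -1.1]
 [-2.2 -1.1]
 [-0.   1.6]
 [ 1.2 -0.3]
 [-1.6  0.2]
 [ 0.9 -0.7]
 [ 0.3  0.2]
 [ 0.6  0.4]
 [-1.2  1. ]
 [ 0.2  2.4]]
[ 546.72935907 -250.94135007    0.76955522   -0.65273863] [[ 0.4 -0. ]
 [-0.1  0.2]
 [-1.3 -1. ]
 [-0.3 -1.8]
 [ 0.2  2.4]
 [ 0.  -1.5]
 [-1.3 -0.3]
 [ 0.2 -1.2]
 [ 1.1 -1. ]
 [ 0.5  0.1]
 [-1.   2.1]
 [-0.4  2.5]
 [ 0.6  2. ]]
[455.421959     9.30792958   1.49918925  -1.6353191 ] [[ 0.1  1.2]
 [-0.2  1.2]
 [ 0.  -0. ]
 [ 0.8 -0.6]
 [ 2.9 -0.5]]
[ 7.61292630e+02 -1.66004129e+02  1.34336211e-01 -3.51711297e-01] [[-0.2  0.9]
 [ 0.4 -4.4]
 [-0.   0.3]
 [-0.2 -0.2]]
```

Fit residuals are about 1–2 px. Next: check that the planned poses are reachable, move over the punch for a close look, and take a look into the rack with the wrist camera.

```bash
cat >> h.py <<'E'
from scipy.spatial.transform import Rotation as Ro
def q_of(R): return Ro.from_matrix(R).as_quat(scalar_first=True)
def down(a,s=-1):
    y=s*np.array([np.cos(a),np.sin(a),0]); z=np.array([0,0,-1.]); return np.c_[np.cross(y,z),y,z]
def tilt(a,t,s):
    "tool z leaning: inward dir a, angle t from straight down; tool y = s * left"
    i=np.array([np.cos(a),np.sin(a),0]); z=i*np.sin(t)-np.array([0,0,np.cos(t)])
    y=s*np.array([-np.sin(a),np.cos(a),0]); return np.c_[np.cross(y,z),y,z]
def W(p,yaw,L): return Rz(yaw)@np.array(L,float)+np.array(p)
PU=([455.4,9.3,0],1.499); TR=([546.7,-250.9,0],.770); RK=([683.2,1.0,0],.9005)
E
python3 - <<'E'
from h import *
from plant import manip,optics
def chk(n,p,R):
    q=manip.solve_ik(p,q_of(R)); print(n,np.round(p),None if q is None else np.round(q,2))
for s in(1,-1):
    chk("punch%d"%s,W(*PU,[0,20,2]),down(PU[1],s))
    chk("place%d"%s,W(*TR,[0,20,8]),down(TR[1],s))
    for t in(.6,.79):
        for nm,p,a in(("tray",TR,TR[1]),("look",([683,1,150],RK[1]),RK[1]),("ins",([683-.62*150,1-.784*150,130],RK[1]),RK[1]),("seat",([683,1,100],RK[1]),RK[1])):
            R=tilt(a,t,s)
            L=[-98,0,30] if nm!="look" else [-230,0,50]
            chk(f"{nm} {t} {s}",W(p[0],a,L)+R[:,2]*19,R)
manip.move_to(W(*PU,[0,20,170]),q_of(down(PU[1],-1)))
f=optics.grab_frame("wrist");pickle.dump(f,open("f1.pkl","wb"));print(manip.state()["t"])
cv2.imwrite("pics/w1.png",cv2.resize(f["pixels"],(800,600)))
E
```

```text
punch1 [435.  11.   2.] [ 0.4   0.39 -0.71 -0.   -0.47 -2.04]
place1 [ 533. -237.    8.] [-0.14  0.55 -0.34 -0.   -0.68 -2.23]
tray 0.6 1 [ 484. -312.   14.] [-0.67  0.58 -0.15 -0.78 -0.92  0.38]
look 0.6 1 [ 547. -171.  184.] [-0.37  0.31 -0.1  -0.67 -1.06  0.01]
ins 0.6 1 [ 536. -185.  144.] [-0.41  0.36 -0.14 -0.69 -1.02  0.1 ]
seat 0.6 1 [629. -67. 114.] [-0.15  0.43 -0.1  -0.71 -0.85 -0.08]
tray 0.79 1 [ 486. -310.   17.] [-0.79  0.64 -0.11 -0.95 -1.06  0.57]
look 0.79 1 [ 549. -169.  187.] [-0.49  0.35 -0.08 -0.87 -1.15  0.21]
ins 0.79 1 [ 538. -183.  147.] [-0.53  0.4  -0.12 -0.9  -1.12  0.3 ]
seat 0.79 1 [631. -65. 117.] [-0.28  0.46 -0.09 -0.96 -0.92  0.18]
punch-1 [435.  11.   2.] [ 0.4   0.39 -0.71  0.   -0.47  1.1 ]
place-1 [ 533. -237.    8.] [-0.14  0.55 -0.34  0.   -0.68  0.91]
tray 0.6 -1 [ 484. -312.   14.] [-0.67  0.58 -0.15 -0.78 -0.92 -2.76]
look 0.6 -1 [ 547. -171.  184.] None
ins 0.6 -1 [ 536. -185.  144.] [-0.41  0.36 -0.14 -0.69 -1.02 -3.04]
seat 0.6 -1 [629. -67. 114.] [-0.15  0.43 -0.1  -0.71 -0.85  3.06]
tray 0.79 -1 [ 486. -310.   17.] [-0.79  0.64 -0.11 -0.95 -1.06 -2.57]
look 0.79 -1 [ 549. -169.  187.] [-0.49  0.35 -0.08 -0.87 -1.15 -2.93]
ins 0.79 -1 [ 538. -183.  147.] [-0.53  0.4  -0.12 -0.9  -1.12 -2.84]
seat 0.79 -1 [631. -65. 117.] [-0.28  0.46 -0.09 -0.96 -0.92 -2.96]
2.5167
```

View pics/w1.png

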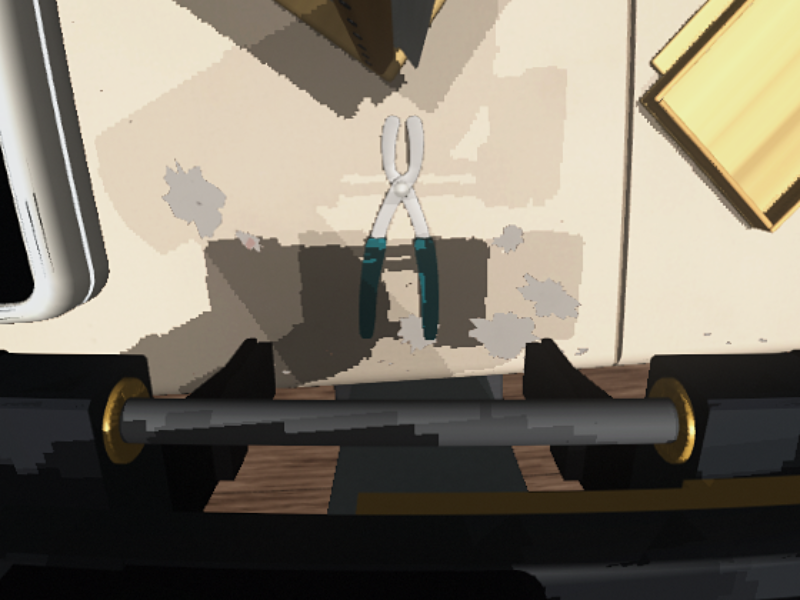

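The wrist view shows the punch: handle ends at (367,338) and (430,338), jaw tip at (403,116). The left corner of the tray is at the upper right. I'll refine the punch pose, grasp it, and take wrist pictures of the tray from above.

```bash
python3 - <<'E'
from h import *
from plant import manip,optics
f=pickle.load(open("f1.pkl","rb")); d=pickle.load(open("f0.pkl","rb"))
A=lambda *a:np.array(a,float)
uw=lambda u:uncrop(u,1/.7,(0,0)); ut=lambda u:uncrop(u,2.85,(160,115))
L=A([0,71,8],[0,-71,8])
o=[(f,L,uw([(398.5,338),(403.5,116)]))]
p,r=fit(o,[455,9,1.5],0); print("wrist,z=0:",p,r.tolist())
p4,r=fit(o+[(d["top"],L,ut([(157,573),(181,423)]))],[455,9,1.5,0]); print("2-view:",p4,r.tolist())
PU=([p[0],p[1],0],p[2])
g=W(*PU,[0,20,2.5]); q=q_of(down(p[2]))
manip.command_gripper(.85,25)
manip.move_to(g+[0,0,60],q); 
print(manip.movel(g,v=100,max_force=15)); 
manip.command_gripper(0,25); s=manip.state(); print(s["width"]*87,s["grasp_force"],s["position"],s["t"])
manip.movel(g+[0,0,90],v=150)
# above tray
qt=q_of(down(TR[1])); c=W(*TR,[-60,20,130]); manip.move_to(c,qt)
f=optics.grab_frame("wrist");pickle.dump(f,open("f2.pkl","wb"));s=manip.state();print(s["width"]*87,s["grasp_force"],s["t"])
cv2.imwrite("pics/w2.png",cv2.resize(f["pixels"],(800,600)))
E
```

```text
wrist,z=0: [454.16974778   8.82726785   1.4782129 ] [[0.0, -1.3], [-0.0, 0.8]]
2-view: [454.49618731   8.74170189   1.48058014   3.64257985] [[0.3, -0.2], [-0.1, 0.2], [-0.7, -0.2], [0.3, -0.1]]
False
48.51273422938779 24.896165466634557 [434.39107546  10.75429102   2.69460737] 4.925
48.712246152470875 24.918000485922676 6.8667
```

View pics/w2.png

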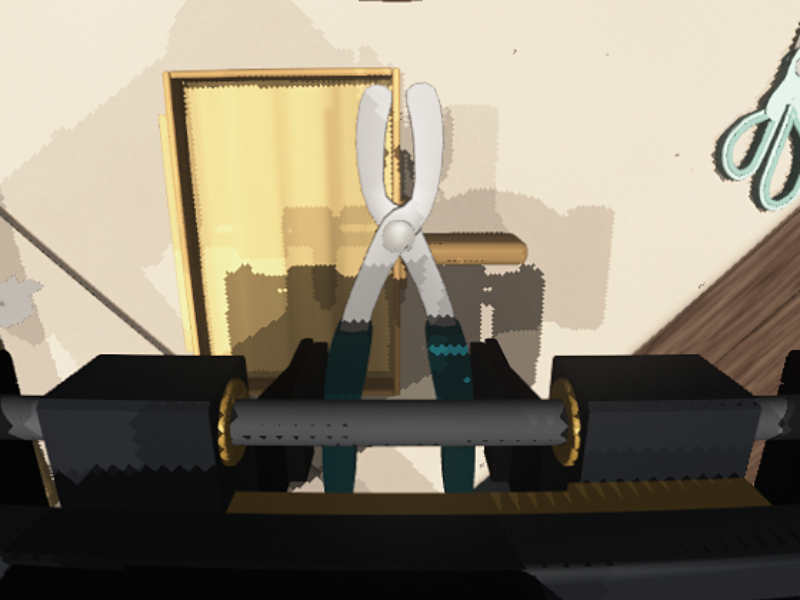

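The punch is held squarely. The tray's right-hand rim corners are at (165,72) and (399,69), the fin end at (526,250) and the tongue corner at (160,115). Next I refine the tray pose, lay the punch in it, and back off for a verification frame.

```bash
python3 - <<'E'
from h import *
from plant import manip,optics
f=pickle.load(open("f2.pkl","rb")); d=pickle.load(open("f0.pkl","rb")); T,S=d["top"],d["side"]
A=lambda *a:np.array(a,float)
ut=lambda u:uncrop(u,2.85,(160,115)); us=lambda u:uncrop(u,3.5,(175,130)); uw=lambda u:uncrop(u,1/.7,(0,0))
LW=A([60,-90,22],[-60,-90,22],[-124,0,44],[72,-70,5]); ow=(f,LW,uw([(165,71),(399,68),(526,250),(160,115)]))
p,r=fit([ow],[546.7,-250.9,.77],0); print("wrist z0",p,r.tolist())
rim=A([-60,-90,22],[-60,90,22],[60,90,22],[60,-90,22],[-124,0,44])
p4,r=fit([ow,ow,(T,rim,ut([(593,378),(458,503),(357,418),(492,306),(592,465)]))],[546.7,-250.9,.77,0]); print("comb",p4,r.tolist())
TR=([p[0],p[1],0],p[2]); 
q=q_of(down(TR[1])); c=W(*TR,[0,20,0])
manip.movel(c+[0,0,70],q) if False else manip.move_to(c+[0,0,70],q)
print(manip.movel(c+[0,0,12],v=100,max_force=8))
print(manip.movel(c+[0,0,5.5],v=30,max_force=4),manip.state()["position"],manip.state()["force"])
manip.command_gripper(.68); manip.movel(c+[0,0,90],v=150)
# look with tilted tool toward tray handle
R=tilt(TR[1],.79,1); h=W(*TR,[-98,0,30])+R[:,2]*19
manip.move_to(h-R[:,2]*130+[0,0,10],q_of(R))
f=optics.grab_frame("wrist");pickle.dump(f,open("f3.pkl","wb"))
t=optics.grab_frame("top");pickle.dump(t,open("f3t.pkl","wb"))
print(manip.state()["t"])
a=t["pixels"][195:315,270:390]
cv2.imwrite("pics/w3.png",np.hstack([cv2.resize(f["pixels"],(400,300)),cv2.resize(a,(300,300))]))
E
```

```text
wrist z0 [ 545.60331553 -251.38498134    0.77619643] [[-2.9, 0.3], [1.1, -1.0], [3.2, 2.8], [-2.0, -0.2]]
comb [ 546.59749049 -251.16862703    0.77552158   -5.92768498] [[-0.5, 0.4], [-0.0, -0.6], [0.1, 0.4], [0.3, -0.6], [-0.5, 0.4], [-0.0, -0.6], [0.1, 0.4], [0.3, -0.6], [0.1, 1.0], [0.1, 1.4], [-1.2, 0.4], [-0.7, -0.5], [0.1, 3.4]]
False
True [ 532.61287519 -237.3212729     6.68333903] [-0.84868892  0.36436576  2.98953842]
10.5083
```

View pics/w3.png

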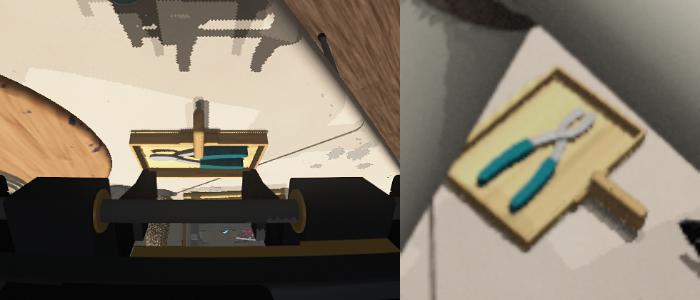

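The punch lies flat in the tray with its handle end toward the left wall, and the fin is centred at x=198 of 400. Now two wrist views into the rack to measure the rail height.

```bash
python3 - <<'E'
from h import *
from plant import manip,optics
fs=[]
for z in (150,195):
    for t in (1.25,1.15,1.05):
        R=tilt(RK[1],t,1); cam=W(*RK,[-340,0,z]); p=cam+161.6*R[:,2]-75.7*R[:,0]
        if manip.solve_ik(p,q_of(R)) is None: print("noik",z,t); continue
        try: manip.move_to(p,q_of(R))
        except manip.MotionError as e: print(e); continue
        manip.dwell(.1); f=optics.grab_frame("wrist"); fs.append(f); print(z,t,np.round(f["world_from_camera"][:3,3]),manip.state()["t"]); break
pickle.dump(fs,open("f4.pkl","wb"))
ims=[cv2.resize(f["pixels"][:240,120:440],None,fx=2.5/2*2,fy=2.5/2*2,interpolation=cv2.INTER_CUBIC)[::-1,::-1] for f in fs]
cv2.imwrite("pics/w4.png",ims[0]); cv2.imwrite("pics/w5.png",ims[-1]); print(ims[0].shape)
E
```

```text
150 1.25 [ 471. -266.  149.] 11.7917
195 1.25 [ 471. -266.  194.] 12.2417
(600, 800, 3)
```

View pics/w4.png

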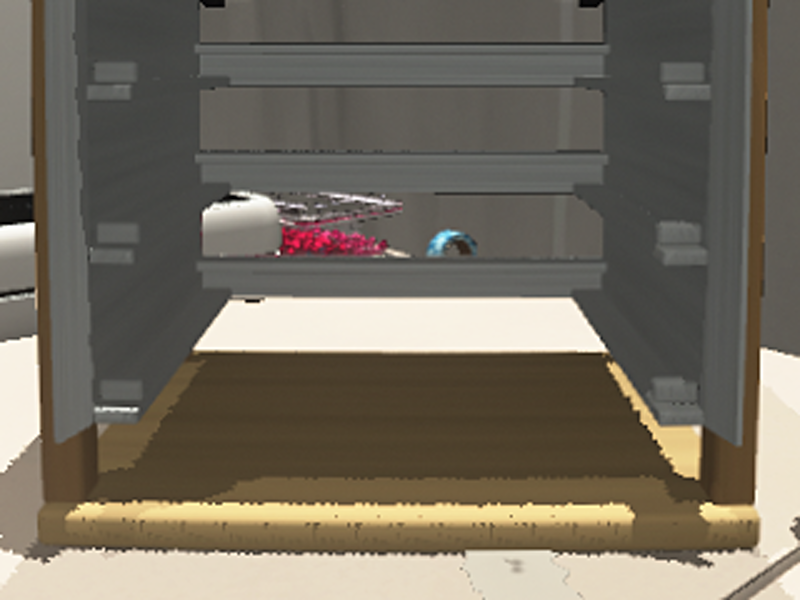

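View pics/w5.png

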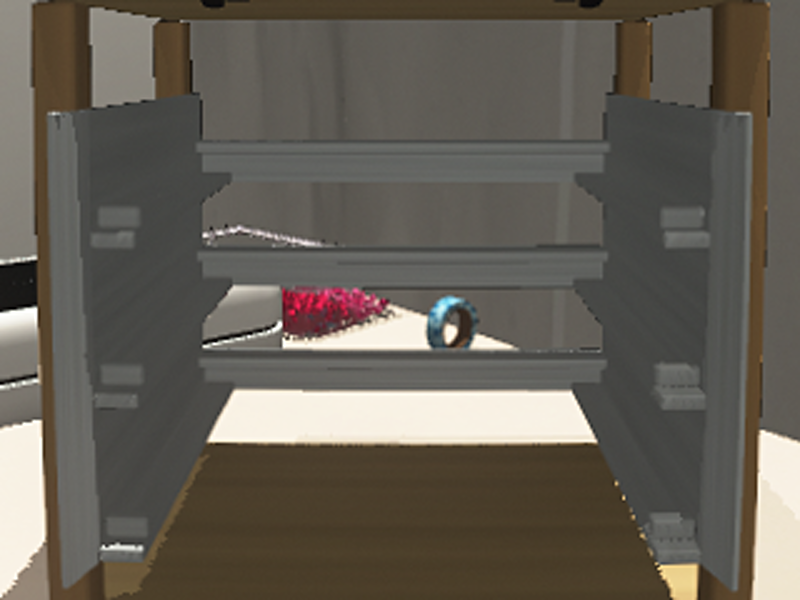

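Both views show the rack interior, flipped upright. The middle rails' front inner corners are at (134,249)/(662,249) in the first view and (137,396)/(657,394) in the second, with the stops just above them. The walls end at the rear at columns 200/605.

```bash
python3 - <<'E'
from h import *
fs=pickle.load(open("f4.pkl","rb"))
uf=lambda u:uncrop(np.array([799,599])-np.array(u,float),2.5,(120,0))
# local points, pixels, row weight
O=[(fs[0],[[-75,80,0],[-75,-80,0],[74,94,12],[74,-94,12]],[(134,248.5),(662,248.5),(200,150),(606,150)]),
   (fs[1],[[-75,80,0],[-75,-80,0],[74,94,12],[74,-94,12]],[(137,395),(657,394),(202,250),(606,250)])]
w=np.array([[1,1],[1,1],[1,0],[1,0]])
def r(p):
    return np.concatenate([((proj(f,np.array(L)@Rz(p[3]).T+p[:3])-uf(u))*w).ravel() for f,L,u in O])
s=least_squares(r,[683,1,100,.9]); print(s.x, np.round(r(s.x).reshape(-1,2),1).tolist())
x,y,z,a=s.x
# base-front bottom check & single view z with fixed xy
for f in fs: 
    s1=least_squares(lambda p:((proj(f,np.array([[-75,80,0],[-75,-80,0]])@Rz(a).T+[x,y,p[0]])-uf(O[0][2][:2] if f is fs[0] else O[1][2][:2]))[:,1]),[100]);print("z",s1.x)
s2,r2=fit([(fs[0],np.array([[-82.5,112,0],[-82.5,-112,0]]),uf([(38,548),(760,550)]))],[683,1,.9],0);print("base",s2)
E
```

```text
[682.73434747   1.03396415  92.73775156   0.88601695] [[0.6, 0.3], [0.1, -0.7], [-0.7, -0.0], [0.9, -0.0], [0.1, 1.0], [-1.3, -0.6], [-0.6, -0.0], [1.0, -0.0]]
z [92.89711552]
z [92.57501407]
base [684.63299591   3.21428857   0.89686078]
```

The middle rails are at (682.7, 1.0, 92.7), yaw 0.89. Now I grip the tray, lift it, and lower it gently to check whether it sags in the grip.

```bash
cat >> h.py <<'E'
MR=(np.array([682.7,1.0,92.7]),.89); TR=(np.array([546.0,-251.3,0]),.776); T0=.79
def G(p,yaw,phi=0):
    "tool pose for tray origin p, yaw, pitch phi (front up)"
    R=Rz(yaw)@Ro.from_euler("y",phi).as_matrix(); Rt=R@tilt(0,T0,1)
    return np.array(p)+R@[-98,0,30]+Rt[:,2]*19, q_of(Rt)
E
python3 - <<'E'
from h import *
from plant import manip,optics
R=tilt(TR[1],T0,1); g,q=G(*TR)
manip.command_gripper(.5)
manip.move_to(g-R[:,2]*90+[0,0,15],q)
print(manip.movel(g-R[:,2]*30,v=150,max_force=10),manip.movel(g,v=80,max_force=8))
manip.command_gripper(0,60); s=manip.state(); print(s["width"]*87,s["grasp_force"],s["position"]-g,s["force"])
manip.movel(g+[0,0,25],v=60); manip.dwell(.15); s0=manip.state()
print("held",s0["force"],s0["torque"],s0["position"]-g)
hit=manip.movel(g+[0,0,0],v=25,max_force=1.5); s=manip.state(); print(hit,s["position"]-g,s["force"],s["t"])
E
```

```text
False False
11.306954333427317 59.9961150996387 [ 0.04044093 -0.17878379  0.1216134 ] [-0.35161913  0.04265588 -0.08955774]
held [-0.57369796  0.12717622 -2.85831459] [-1.47637132  1.52174346 -0.03787175] [-0.20621332  0.18105359 24.64123774]
True [-0.15513438  0.0886898   0.06697325] [-0.92629222 -1.09485928  4.17594089] 17.4333
```

No sag: contact comes at z≈0. The insertion goes level over the stops, then tilts, slides until it touches the rear, and reports.

```bash
cat >> h.py <<'E'
def P(x,dz,phi=0,y=0): return G(W(*MR,[x,y,dz]),MR[1],phi)
def where(s,phi):
    "tray offset in rail frame from tool state"
    g,_=P(0,0,phi); return np.round(Rz(MR[1]).T@(s["position"]-g),2)
E
python3 - <<'E'
from h import *
from plant import manip,optics
for x,dz,ph in((-200,12,0),(-22,11,0),(-22,8,.08),(6,8,.08)): print(manip.solve_ik(*P(x,dz,ph)) is not None,end=" ")
g,q=G(*TR); manip.movel(g+[0,0,60],v=100); manip.movel(g+[0,0,105],v=150)
manip.move_to(*P(-200,12)); manip.dwell(.2); print(manip.state()["force"])
p,q=P(-22,11); h=manip.movel(p,v=80,max_force=5); s=manip.state(); print("in",h,where(s,0),s["force"],s["t"])
if not h:
    p,q=P(-22,7.8,.08); h=manip.movel(p,q,v=40,max_force=5); s=manip.state(); print("tilt",h,where(s,.08),s["force"])
    if not h:
        p,q=P(6,7.8,.08); h=manip.movel(p,v=25,max_force=4); s=manip.state(); print("slide",h,where(s,.08),s["force"],s["torque"],s["t"])
E
```

```text
True True True True [ 0.06414924  1.16492661 -2.38897171]
in False [-22.27  -0.1   11.03] [ 0.2608535   0.25899329 -3.5134257 ] 21.6833
tilt False [-20.89   0.37   8.8 ] [-0.93977023  0.76805271 -1.98660534]
slide True [1.04 0.54 6.46] [ 0.02530103  0.42497733 -2.21201641] [-1.5523845   1.18071169  0.06544174] 22.8167
```

```bash
python3 - <<'E'
from h import *
from plant import manip,optics
Ri=Rz(MR[1]).T
def rep(n,h): manip.dwell(.15); s=manip.state(); print(n,h,where(s,.08),np.round(Ri@s["force"],2),np.round(Ri@s["torque"],2),round(s["t"],2))
rep("now",0)
p,q=P(-2,8.,.08); rep("back",manip.movel(p,q,v=20))
p,q=P(7,8.,.08); rep("fwd",manip.movel(p,q,v=12,max_force=4))
f=optics.grab_frame("side");g=optics.grab_frame("top");w=optics.grab_frame("wrist");pickle.dump((f,g,w),open("f5.pkl","wb"))
E
```

```text
now 0 [0.87 0.82 5.73] [ 0.25  0.3  -1.22] [-0.18  1.4   0.06] 22.97
back False [-2.11  0.13  7.75] [-0.42 -0.34 -2.35] [-0.    1.99  0.03] 23.45
fwd True [0.77 0.83 5.78] [ 0.05  0.99 -1.03] [-0.21  1.44 -0.04] 24.05
```

The tongue is under the bar, touching at x≈0.8–1, as expected from the lean of the wall. Now I lower the front with x backed off slightly.

```bash
python3 - <<'E'
from h import *
from plant import manip,optics
Ri=Rz(MR[1]).T
def rep(n,h,ph): manip.dwell(.15); s=manip.state(); print(n,h,where(s,ph),np.round(Ri@s["force"],2),np.round(Ri@s["torque"],2),np.round(Ro.from_quat(s["orientation"],scalar_first=True).as_matrix()[:,2],3),round(s["t"],2))
p,q=P(-.5,6.2,.08); rep("a",manip.movel(p,q,v=15),.08)
p,q=P(-.5,3,.04); rep("b",manip.movel(p,q,v=15,max_force=5),.04)
p,q=P(-.5,0.,0); rep("c",manip.movel(p,q,v=15,max_force=5),0)
f=optics.grab_frame("side");g=optics.grab_frame("top");w=optics.grab_frame("wrist");pickle.dump((f,g,w),open("f6.pkl","wb"))
E
```

```text
a False [-0.7   0.19  5.86] [-0.09  0.04 -2.21] [-0.08  1.96 -0.  ] [ 0.41   0.507 -0.759] 24.6
b False [-0.56 -0.07  3.11] [-0.88  0.26 -1.51] [-0.01  1.85  0.14] [ 0.429  0.529 -0.732] 25.34
c True [-0.22 -0.06  0.49] [-1.82 -0.81  5.77] [-0.13  0.33 -0.01] [ 0.447  0.552 -0.703] 25.94
```

Contact at dz≈0.5 suggests it is seated. I test the play by pulling back against the stops and pushing forward, return to the middle, then view a mosaic.

```bash
python3 - <<'E'
from h import *
from plant import manip,optics
Ri=Rz(MR[1]).T
def rep(n,h): s=manip.state(); print(n,h,where(s,0),np.round(Ri@s["force"],2),np.round(Ri@s["torque"],2),round(s["t"],2)); return where(s,0)
rep("s",0)
a=rep("pull",manip.movel(P(-8,.7)[0],v=12,max_force=6))
b=rep("push",manip.movel(P(8,.7)[0],v=12,max_force=6))
m=(a[0]+b[0])/2
rep("mid",manip.movel(P(m,.5)[0],v=12)); manip.dwell(.2); rep("mid",0)
f=optics.grab_frame("side");g=optics.grab_frame("top");w=optics.grab_frame("wrist");pickle.dump((f,g,w),open("f7.pkl","wb"))
A=cv2.resize(f["pixels"][130:240,235:345],(400,400),interpolation=cv2.INTER_CUBIC); B=cv2.resize(g["pixels"][110:270,150:310],(400,400),interpolation=cv2.INTER_CUBIC)
cv2.imwrite("pics/m7.png",np.vstack([np.hstack([A,B]),np.hstack([cv2.resize(w["pixels"],(267,200))[::-1,::-1],np.zeros((200,533,3),np.uint8)])]))
E
```

```text
s 0 [-0.21 -0.02  0.47] [-1.3  -0.67  5.68] [-0.13  0.36 -0.06] 26.09
pull True [-3.78  0.4   0.52] [-0.4   0.46  2.79] [-0.17  1.04  0.09] 26.54
push True [ 2.16 -0.23  0.5 ] [0.53 0.21 3.43] [-0.14  0.97 -0.  ] 27.11
mid False [-0.3   0.16  0.54] [ 1.82 -0.05  1.74] [-0.09  0.71  0.  ] 27.43
mid 0 [-0.55  0.16  0.55] [2.67 1.15 0.83] [-0.1   0.73  0.07] 27.63
```

View pics/m7.png

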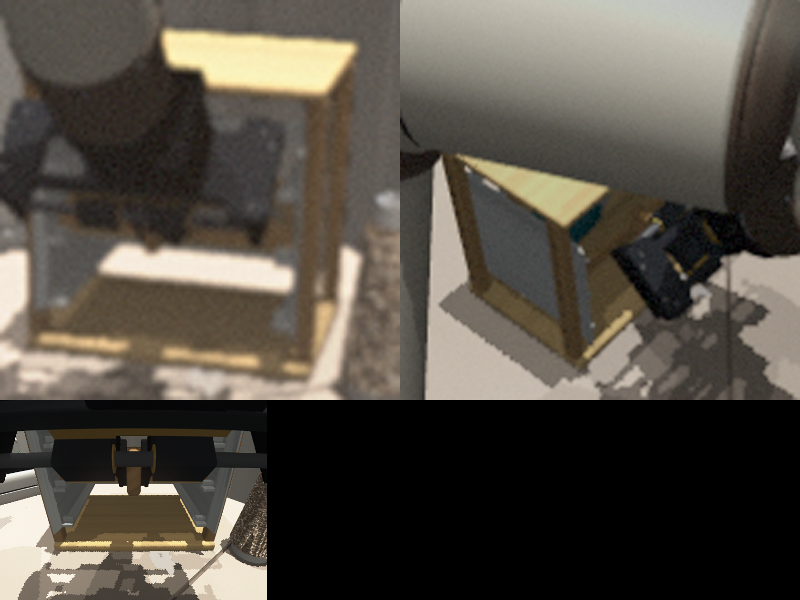

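The play measures 5.9 mm, which matches ±3 mm between the stops and the end plate, so the tray is seated. The mosaic shows the tray at rail level in the rack and the cone upright. Next: release, retreat, check that nothing moves, and hand in.

```bash
python3 - <<'E'
from h import *
from plant import manip,optics
p,q=P(-.5,.3); manip.movel(p,q,v=10,max_force=4); manip.dwell(.2)
manip.command_gripper(.45); manip.dwell(.2)
s=manip.state(); z=Ro.from_quat(s["orientation"],scalar_first=True).as_matrix()[:,2]; print(s["force"],s["width"])
print(manip.movel(s["position"]-z*90,v=80,max_force=6)); s=manip.state()
manip.movel(s["position"]-z*50,v=150)
a=optics.grab_frame("wrist"); manip.dwell(1); b=optics.grab_frame("wrist")
print("diff",np.abs(a["pixels"].astype(int)-b["pixels"]).mean(),manip.state()["force"],manip.state()["t"])
# fin: predicted vs seen (wood colour) in wrist view
pts=[W(*MR,[-124,0,44]),W(*MR,[-124,0,12]),W(*MR,[-60,90,22]),W(*MR,[-60,-90,22]),W(*MR,[-60,90,0]),W(*MR,[-60,-90,0])]
u=proj(b,np.array(pts)); print(np.round(u).tolist())
for (x,y) in u[2:4]:
    x=int(x+(8 if x<280 else -8))
    if 0<=x<560: 
        c=b["pixels"][max(0,int(y)-15):int(y)+25,x]; print(int(y),(c[:,2].astype(int)-c[:,0]).tolist())
pickle.dump(b,open("f8.pkl","wb"))
E
```

```text
[ 0.65419946 -0.03209157 -0.48189226] 0.4514158898510601
False
diff 1.9341822562358277 [ 0.36588528 -0.44811732  0.36383491] 32.0667
[[278.0, 194.0], [278.0, 158.0], [375.0, 207.0], [181.0, 207.0], [372.0, 187.0], [184.0, 187.0]]
207 [38, 39, 38, 39, 40, 42, 42, 40, 40, 38, 38, 38, 36, 36, 38, 40, 40, 28, 27, 27, 29, 30, 28, 29, 31, 33, 31, 34, 34, 34, 33, 26, 10, -1, 0, 0, 1, 1, 2, 2]
207 [39, 40, 39, 37, 38, 41, 43, 43, 43, 41, 41, 41, 42, 44, 44, 45, 40, 30, 29, 30, 30, 30, 32, 33, 34, 35, 37, 35, 23, 8, 4, 1, 0, 2, 2, 2, 3, 2, 2, 0]
```

The front wall's top edge is seen at row 209 on both sides, against a predicted 207, so the tray is flat and seated and nothing is moving.

```bash
python3 -c "
from plant import manip
print(manip.job_done())"
```

```text
the job is handed in; nothing more can be done
None
```

The job is handed in at about 32 s: the punch lies flat in the tray, the tray sits on the middle rails between the front stops and the end plate with its tongue under the rear bar, and the thread cone was still upright in the last picture I viewed, just before I let go.

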